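# Power up the sieve shaker in order

## Robot

A 6-joint arm with a two-finger parallel gripper is mounted at the origin on a cart in front of the work surface, level with it; the furniture and walls round the work are solid. World frame = base frame: x ahead of the robot, y to its left, z up, the work surface at z = 0. Lengths are in m, angles in rad, forces in N, time in s.
With the tool pointing down it reaches from about 0.35 to 0.85 m from the base axis. Payload 8.1 kg.
Tool frame: the origin (TCP) lies midway between the tips of the shut fingers; the grasp point (between the pads) lies 19 mm behind it (bot.grip_point_offset is the distance from the TCP to the grasp point, in m); z points along the fingers, y is the direction in which the jaws open and shut (so a half turn about z gives the same grasp; the last joint's range is limited). The gripper opens to 85 mm and grips with 20 to 120 N. Pads are 22 mm wide; open, the fingers measure 114 mm over their backs; the gripper's body (76 mm by 85 mm) begins 54 mm behind the grasp point. The pads swing forward as they close: fully open they stand 13 mm farther back than shut.
Start: joints at [-1.189, 0.13, 1.488, -0, 1.523, -0.085], TCP at [0.27, -0.536, 0.231] pointing down, gripper open.
Joint ranges: [-2.96, 2.96], [-0.89, 2.26], [0.02, 2.5], [-1.34, 4.48], [0, 2.73], [-2.66, 2.66]. Speed limits (rad/s): [2.39, 2.39, 2.79, 3.14, 3.14, 3.14].

## Interface

Orientations are given as a unit quaternion [w, x, y, z].
In Python, from plant import bot gives the robot as it stands.
- The arm moves only by the tool arm_command, never from a script. Its arguments are lists of equal length, an entry for each row: "xyz": the shift along the tool's x, y, z in m, a list of three; "yaw": the turn about the tool's z in degrees. In form: {"xyz": [[dx, dy, dz], ...], "yaw": [yaw, ...]}. A call has exactly 10 rows; each row shifts and turns the commanded pose from where the row before left it, along the tool's axes as they then stand; what a row does not reach is not made up. A row lasts 1/8 s, in which the tool goes at most 62.5 mm and 10.7 degrees, less where a joint would pass 70% of its speed; a pose out of reach is approached as far as the arm can. A call with a gripper value outside its range is refused whole. "hand" is the finger opening in m, from 0 to 0.0854, set as the call begins (left out, the last holds). The fingers move at their own pace and stop on an object; "grip_force" is the grip in N (left out, the last holds). Time passes only in rows, so rows that do not move let the fingers close, or fill a call up. It gives the time, the measured TCP pose, the force and the opening at its end, in the units of the state.
- bot.observe(): the state, without advancing time (a new reading comes with each control period).
- bot.camera(name): name is "side" or "top" or "wrist"; returns a dict with "color" (384x512x3 uint8, red, green, blue), "fx", "fy", "cx", "cy" (pixels), "extrinsics" (4x4, takes a point from camera to world coordinates). Camera axes: x right, y down, z forward; pixel columns grow to the right and rows downward; lengths in m; the calibration is good to about 2 mm. The wrist camera is an equidistant fisheye: a pixel r from the principal point sees the ray r / f radians off the axis. A picture is of the moment at which its call begins. There is no depth.
- bot.hand_in(): hands the job in, once; it reports no verdict.
Trained networks look in the newest picture that a camera, given by its name, has taken for a name from the list of things; names that differ only in an ending like _2 or _b are one class to them, and where a whole thing is asked for, a point or a joint stands for the part that bears it (a point fixed in the world has none). Each returns a list of dicts, best first, with "conf" (0 to 1); they miss things now and then, are a little off and sometimes report something else, mostly with a low value. They report only what shows in the picture. A call takes as long as a camera call.
- bot.look_for(query, camera): "box" ([left, top, right, bottom] in pixels, round what is visible of it).
- bot.place_of(query, camera): "centre" ([row, column] in pixels: a listed point, or the origin of a listed thing).
The state is a dict: "t": time; "joint_pos": joint angles; "joint_velocities": joint speeds; "effort": joint torques, N m; "tool_pos": TCP position; "ee_rot": TCP orientation; "ft_force": force on the tool from outside, world axes, zero at the start; "wrist_torque": the same for the moment, N m; "finger_gap": finger opening in m.
Only numpy, scipy, OpenCV 4.12 (cv2) and the standard library are available. Lean on these libraries where they do the work, as an engineer would, in place of code of your own. Each camera call takes 0.05 s, during which the arm holds its last target.

## Task

Start the sieving bench from the switch box: press the blue rocker switch (supply) fully on, then the yellow one (dust extractor), then the green one (shaker), each by pushing down its dotted half with the closed fingertips until it lies flat. Leave the white switch on as it is, and do not pick up or move any of the things standing around the box; finish with the hand clear.

Things in the scene. Friction and masses are not known exactly. Their poses are not given: they have to be found in the camera images.
- panel: grey bench switch box with an aluminium face, 120 mm (its x) by 270 mm (its y) by 46 mm high, fixed to the table. Origin: centre of its underside, at table height; x points to its far long side, z up. Four rocker switches (blue, yellow, green, white) stand in a row along its y, 59 mm apart, in any order; all rock about lines parallel to the box's y
- sieve_shaker: the tall sieve shaker, fixed, never moved: an OBSTACLE to the right of the switch box. Origin under its base, at about x 0.66, y -0.15; base reaches to about y = 0 on the left and x = 0.48 in front, its round stack of sieves (about 110 mm radius) and rods rise to about 0.6 m. Draw the hand back toward the robot before swinging past it
- blue_press (a point): point on top of the blue rocker's ON half (its half toward the box's +x side, marked by a small dot), 22 mm from the pivot line; moves with the rocker. Off: the half slopes up outward 0.35 rad, this point 67.5 mm above the table, its outer end 71 mm. On: the half lies level, top 60 mm above the table. Push straight down here to switch on. The point's axes: y along the pivot, x and z tilt with the rocker
- blue_rocker (a joint): blue rocker, the supply: a shallow V 36 mm wide, each half 32 mm long; bezel round it 7 mm below the pivot line. 0 = off, 0.35 rad = fully on (at the stop), counts as on above 0.28. Starts off (0 to 0.04). No spring: stays where it is left; friction takes about 2.5 N at the press point
- yellow_press (a point): point on top of the yellow rocker's ON half (its half toward the box's +x side, marked by a small dot), 22 mm from the pivot line; moves with the rocker. Off: the half slopes up outward 0.35 rad, this point 67.5 mm above the table, its outer end 71 mm. On: the half lies level, top 60 mm above the table. Push straight down here to switch on. The point's axes: y along the pivot, x and z tilt with the rocker
- yellow_rocker (a joint): yellow rocker, the dust extractor: a shallow V 36 mm wide, each half 32 mm long; bezel round it 7 mm below the pivot line. 0 = off, 0.35 rad = fully on (at the stop), counts as on above 0.28. Starts off (0 to 0.04). No spring: stays where it is left; friction takes about 2.5 N at the press point
- green_press (a point): point on top of the green rocker's ON half (its half toward the box's +x side, marked by a small dot), 22 mm from the pivot line; moves with the rocker. Off: the half slopes up outward 0.35 rad, this point 67.5 mm above the table, its outer end 71 mm. On: the half lies level, top 60 mm above the table. Push straight down here to switch on. The point's axes: y along the pivot, x and z tilt with the rocker
- green_rocker (a joint): green rocker, the sieve shaker: a shallow V 36 mm wide, each half 32 mm long; bezel round it 7 mm below the pivot line. 0 = off, 0.35 rad = fully on (at the stop), counts as on above 0.28. Starts off (0 to 0.04). No spring: stays where it is left; friction takes about 2.5 N at the press point
- white_press (a point): point on top of the white rocker's ON half (its half toward the box's +x side, marked by a small dot), 22 mm from the pivot line; moves with the rocker. Off: the half slopes up outward 0.35 rad, this point 67.5 mm above the table, its outer end 71 mm. On: the half lies level, top 60 mm above the table. Push straight down here to switch on. The point's axes: y along the pivot, x and z tilt with the rocker
- white_rocker (a joint): white rocker, the bench lamp: a shallow V 36 mm wide, each half 32 mm long; bezel round it 7 mm below the pivot line. 0 = off, 0.35 rad = fully on (at the stop), counts as on above 0.28. Starts on (0.31 to 0.35). No spring: stays where it is left; friction takes about 2.5 N at the press point
- vial: glass sample vial with red cap, 27 mm across, 70 mm high, standing loose near the switch box; origin: centre of its underside
- weight: silver-coloured metal laboratory weight, 35 mm across, 46 mm high, standing loose near the switch box; origin: centre of its underside
- tin: white lidded moisture tin, 64 mm across, 30 mm high, standing loose near the switch box; origin: centre of its underside

How it is judged:
By the outcome, as a careful person would: the job done as asked, in the order asked, and still so for the second after the job is handed in, with the robot touching nothing.
It also fails if it takes over 43 s, if anything falls off the work surface, if the arm or the gripper's body presses on something with over 40 N, if the wrist force passes 120 N, or if a joint passes its speed limit or range.

## Working session

There is one attempt and no reset: what is moved stays moved. The work goes in short steps, Python scripts to look and compute and a tool call to move; the robot and the scene stay as the last step left them, time stands still between calls to the robot, and variables do not carry over. Pictures are saved under pics/ and viewed, and the job is handed in when it is done.

Besides the shell and the picture viewer there is one more tool, called by a JSON object that holds its "op" and its "data". arm_command: Moves the arm, as the interface text tells. Its arguments: {"type":"object","properties":{"xyz":{"type":"array"},"yaw":{"type":"array"},"hand":{"type":"number"},"grip_force":{"type":"number"}},"required":["xyz","yaw"]}

```bash
mkdir -p pics
python3 - <<'E'
from plant import bot
import cv2, numpy as np
s=bot.observe(); print({k:np.round(v,3) for k,v in s.items()})
for n in ("top","side"):
    c=bot.camera(n); cv2.imwrite(f"pics/{n}0.png",c["color"][:,:,::-1])
    print(n,c["fx"],c["fy"],c["cx"],c["cy"]); print(np.round(c["extrinsics"],4).tolist())
    for q in ["blue_press","yellow_press","green_press","white_press","panel","vial","weight","tin"]:
        r=bot.place_of(q,n); print(q,[(np.round(d["centre"],1).tolist(),round(d["conf"],2)) for d in r[:2]])
E
```

```text
{'t': np.float64(0.0), 'joint_pos': array([-1.189,  0.131,  1.489, -0.   ,  1.523, -0.085]), 'joint_velocities': array([-0.   ,  0.   ,  0.002, -0.   ,  0.002,  0.001]), 'effort': array([ 1.0000e-03, -5.6940e+01, -5.0054e+01, -0.0000e+00,  1.5000e-02,
       -0.0000e+00]), 'tool_pos': array([ 0.27 , -0.535,  0.23 ]), 'ee_rot': array([-0.001,  0.973,  0.231, -0.   ]), 'ft_force': array([-0.413, -0.363, -0.119]), 'wrist_torque': array([-0.021,  0.031, -0.018]), 'finger_gap': np.float64(0.085)}
top 425.44919529133745 425.44919529133745 256.9051234571506 192.76678589552228
[[0.0037, -0.9922, 0.1242, 0.5024], [-0.9999, -0.0016, 0.0168, 0.0983], [-0.0165, -0.1243, -0.9921, 1.0574], [0.0, 0.0, 0.0, 1.0]]
blue_press [([243.2, 178.8], 0.87)]
yellow_press [([253.2, 150.7], 0.86)]
green_press [([228.0, 227.8], 0.75)]
white_press [([232.9, 198.6], 0.67), ([209.0, 151.1], 0.18)]
panel [([245.3, 195.9], 0.96)]
vial [([211.3, 151.6], 0.6)]
weight [([198.6, 180.5], 0.67)]
tin [([191.1, 209.5], 0.87)]
side 370.77134404504454 370.77134404504454 261.5190014263029 195.0765878339506
[[-0.8961, -0.1536, 0.4163, 0.268], [-0.4436, 0.336, -0.8309, 0.8327], [-0.0122, -0.9293, -0.3692, 0.3999], [0.0, 0.0, 0.0, 1.0]]
blue_press [([246.0, 275.7], 0.8)]
yellow_press [([266.3, 268.0], 0.82)]
green_press [([215.9, 282.9], 0.55)]
white_press []
panel []
vial [([285.6, 213.7], 0.74)]
weight [([265.2, 218.8], 0.87)]
tin [([245.4, 235.5], 0.76)]
```

View pics/top0.png

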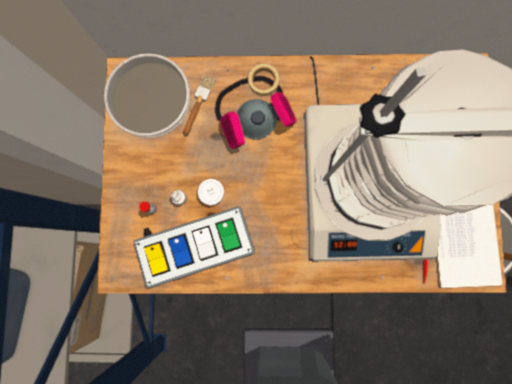

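View pics/side0.png

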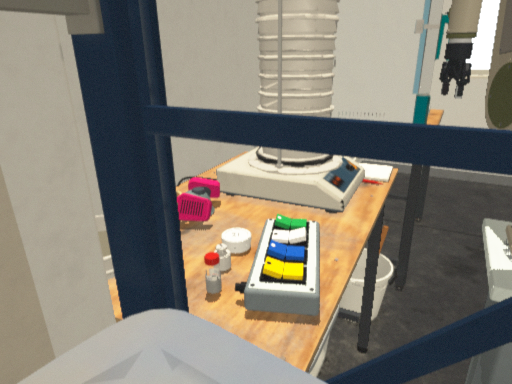

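```bash
cat > h.py <<'E'
from plant import bot
import cv2, numpy as np
def ray(c,rc,z):
    d=c["extrinsics"][:3,:3]@np.array([(rc[1]-c["cx"])/c["fx"],(rc[0]-c["cy"])/c["fy"],1]); o=c["extrinsics"][:3,3]
    return o+d*(z-o[2])/d[2]
E
python3 - <<'E'
from h import *
for n in ("top","side"):
    c=bot.camera(n)
    for q,z in [("blue_press",.0675),("yellow_press",.0675),("green_press",.0675),("white_press",.06),("panel",0),("vial",0),("weight",0),("tin",0)]:
        for d in bot.place_of(q,n)[:1]: print(n,q,np.round(ray(c,d["centre"],z),4))
c=bot.camera("top"); im=c["color"][140:310,90:290,::-1]
cv2.imwrite("pics/topz.png",cv2.resize(im,None,fx=3.5,fy=3.5,interpolation=cv2.INTER_CUBIC))
E
```

```text
top blue_press [0.4986 0.304  0.0675]
top yellow_press [0.4912 0.3586 0.0675]
top green_press [0.5574 0.1867 0.0675]
top white_press [0.5333 0.2527 0.06  ]
top panel [0.5019 0.2665 0.    ]
top vial [0.5916 0.3834 0.    ]
top weight [0.6228 0.3136 0.    ]
top tin [0.6328 0.2253 0.    ]
side blue_press [0.5049 0.2987 0.0675]
side yellow_press [0.4934 0.3575 0.0675]
side green_press [0.5489 0.1794 0.0675]
side white_press [0.5344 0.2294 0.06  ]
side vial [0.6002 0.3706 0.    ]
side weight [0.63   0.3091 0.    ]
side tin [0.6291 0.2303 0.    ]
```

View pics/topz.png

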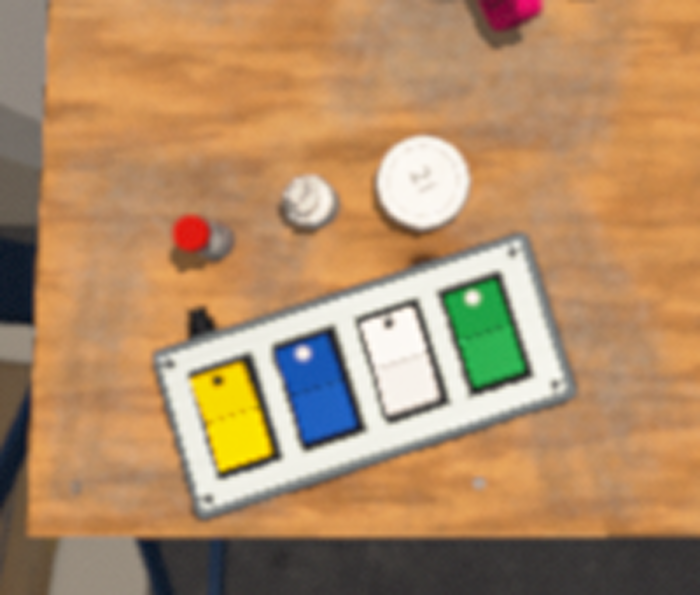

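The top view shows yellow, blue, white, green from left to right, with the dots on the far halves. The vial, weight and tin stand just beyond the far side of the box. Next I fit the panel pose.

Run:
```python
from h import *
c=bot.camera("top")
z2=lambda p:((p[1]+.5)/3.5-.5+140,(p[0]+.5)/3.5-.5+90)
C=[ray(c,z2(p),.046)[:2] for p in [(524,235),(573,395),(203,517),(155,355)]] # far-right, near-right, near-left, far-left
C=np.array(C); print(C.round(4)); print("center",C.mean(0), "sides",[np.linalg.norm(C[i]-C[i-1]).round(4) for i in range(4)])
y=(C[3]-C[0]+C[2]-C[1]); th=np.arctan2(-y[0],y[1]); print("yaw deg",np.degrees(th))
R=np.array([[np.cos(th),-np.sin(th)],[np.sin(th),np.cos(th)]])
for n,off in zip(["yellow","blue","white","green"],[88.5,29.5,-29.5,-88.5]):
    print(n,(C.mean(0)+R@[.022,off/1000]).round(4),(C.mean(0)+R@[0,off/1000]).round(4))
for n,p,q in [("y",(217,381),(230,415)),("b",(303,353),(318,390)),("w",(388,323),(400,360)),("g",(473,297),(483,332))]:
    print(n,"dot",ray(c,z2(p),.069)[:2].round(4),"pivot",ray(c,z2(q),.06)[:2].round(4))
s=bot.observe(); print(s["t"])
from scipy.spatial.transform import Rotation as Ro
print(Ro.from_quat(np.roll(s["ee_rot"],-1)).as_matrix().round(3))
```

```text
[[0.5952 0.1572]
 [0.4873 0.1232]
 [0.4055 0.3704]
 [0.513  0.4069]]
center [0.50024413 0.26441191] sides [np.float64(0.2629), np.float64(0.1132), np.float64(0.2603), np.float64(0.1136)]
yaw deg 18.268394960328497
yellow [0.4934 0.3553] [0.4725 0.3485]
blue [0.5119 0.2993] [0.491  0.2924]
white [0.5304 0.2433] [0.5095 0.2364]
green [0.5489 0.1873] [0.528  0.1804]
y dot [0.4958 0.358 ] pivot [0.4734 0.3509]
b dot [0.5144 0.3015] pivot [0.4901 0.2927]
w dot [0.5344 0.2455] pivot [0.5101 0.2384]
g dot [0.5518 0.1893] pivot [0.5289 0.1832]
1.9
[[ 0.893  0.45   0.   ]
 [ 0.45  -0.893  0.   ]
 [ 0.     0.    -1.   ]]
```

Run:
```python
from h import *
c=bot.camera("top")
cv2.imwrite("pics/topl.png",cv2.resize(c["color"][200:384,0:200,::-1],None,fx=3.5,fy=3.1))
w=bot.camera("side")
for p in [(345,160),(370,90),(230,100),(330,70)]:
    print(p)
    for z in (0,.2,.4,.6):
        P=ray(c,p,z); q=np.linalg.inv(w["extrinsics"])@np.r_[P,1]
        print(P.round(3), (q[2]>0), (q[:2]/q[2]*w["fx"]+[w["cx"],w["cy"]]).round(0))
```

```text
(345, 160)
[0.265 0.348 0.   ] True [412. 336.]
[0.31  0.301 0.2  ] True [401. 196.]
[0.355 0.254 0.4  ] True [390.  46.]
[0.4   0.206 0.6  ] True [ 378. -113.]
(370, 90)
[0.206 0.514 0.   ] True [455. 458.]
[0.262 0.436 0.2  ] True [431. 244.]
[0.318 0.357 0.4  ] True [409.  46.]
[0.374 0.278 0.6  ] True [ 389. -139.]
(230, 100)
[0.541 0.507 0.   ] True [195. 349.]
[0.533 0.43  0.2  ] True [221. 202.]
[0.526 0.352 0.4  ] True [248.  48.]
[0.519 0.275 0.6  ] True [ 277. -114.]
(330, 70)
[0.299 0.568 0.   ] True [354. 466.]
[0.337 0.479 0.2  ] True [352. 248.]
[0.376 0.39  0.4  ] True [351.  47.]
[0.414 0.302 0.6  ] True [ 350. -140.]
```

View pics/topl.png

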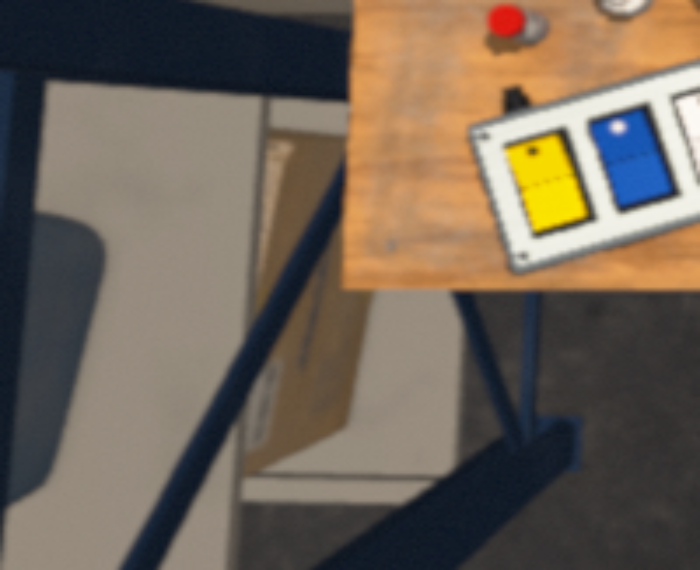

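{"op": "arm_command", "data": {"xyz": [[0,0,0],[0.022,-0.04,0.002],[0.022,-0.04,0.002],[0.022,-0.04,0.002],[0.022,-0.04,0.002],[0.022,-0.04,0.002],[0.022,-0.04,0.002],[0.022,-0.04,0.002],[0.022,-0.04,0.002],[0.022,-0.04,0.002]], "yaw": [8.4,0,0,0,0,0,0,0,0,0], "hand": 0}}

```text
t: 3.25
tool_pos: [0.3448, -0.1305, 0.2135]
ee_rot: [0.0, 0.987, 0.159, 0.0]
ft_force: [-0.1, 0.3, 0.9]
finger_gap: 0.0001
```

{"op": "arm_command", "data": {"xyz": [[0.019,-0.0335,0.003],[0.019,-0.0335,0.003],[0.019,-0.0335,0.003],[0.019,-0.0335,0.003],[0.031,-0.032,0.01],[0.031,-0.032,0.01],[0.031,-0.032,0.01],[0.031,-0.032,0.01],[0.031,-0.032,0.01],[0.031,-0.032,0.01]], "yaw": [0,0,0,0,0,0,0,0,0,0]}}

```text
t: 4.5
tool_pos: [0.4913, 0.2616, 0.141]
ee_rot: [0.0, 0.987, 0.16, 0.0]
ft_force: [0.9, 0.4, 0.1]
finger_gap: 0.0001
```

```bash
cat > d.py <<'E'
from h import *
from scipy.spatial.transform import Rotation as Ro
import sys
def go(t):
    s=bot.observe(); R=Ro.from_quat(np.roll(s["ee_rot"],-1)).as_matrix()
    print(s["t"],s["tool_pos"].round(4),"shift",(R.T@(np.array(t)-s["tool_pos"])).round(4),"ft",s["ft_force"].round(1), "ang",np.degrees(np.arctan2(R[1,0],R[0,0])).round(2))
if __name__=="__main__": go([float(a) for a in sys.argv[1:]])
E
python3 d.py .511 .2995 .1
python3 - <<'E'
from h import *
c=bot.camera("wrist"); cv2.imwrite("pics/w1.png",c["color"][:,:,::-1])
E
```

```text
4.5 [0.4913 0.2616 0.141 ] shift [ 0.0306 -0.0297  0.041 ] ft [0.9 0.4 0.1] ang 18.36
```

View pics/w1.png

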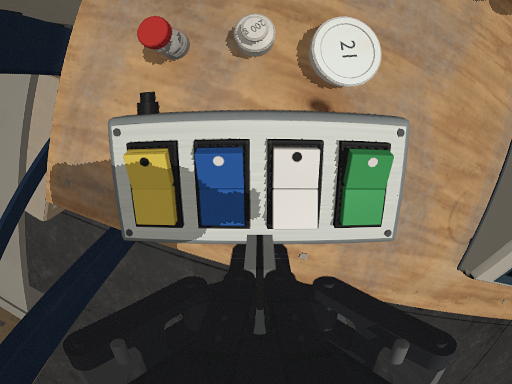

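The wrist view shows the box square to the tool. The dots are at about (144,161) yellow, (219,160) blue, (297,157) white and (373,162) green. I'll refine the targets from this picture.

Run:
```python
from h import *
c=bot.camera("wrist"); E=c["extrinsics"]
def fr(rc,z):
    u=np.array([rc[1]-c["cx"],rc[0]-c["cy"]]); r=np.hypot(*u); a=r/c["fx"]
    d=E[:3,:3]@np.r_[np.sin(a)*u/r,np.cos(a)]; return E[:3,3]+d*(z-E[2,3])/d[2]
for q,z in [("yellow_press",.0675),("blue_press",.0675),("white_press",.06),("green_press",.0675)]:
    for d in bot.place_of(q,"wrist")[:1]: print(q,np.round(d["centre"],1),fr(d["centre"],z).round(4),round(d["conf"],2))
for n,p in [("y",(193,153)),("b",(188.5,221)),("w",(190,295)),("g",(191,368))]: 
    P=fr(p,.06); print(n,"pivot",P.round(4),"press",(P[:2]+.022*np.array([.9496,.3135])).round(4))
```

```text
yellow_press [167.6 149.1] [0.4914 0.3551 0.0675] 0.62
blue_press [164.2 221. ] [0.5111 0.3017 0.0675] 0.98
white_press [162.3 303.2] [0.5306 0.243  0.06  ] 0.84
green_press [165.7 376.3] [0.5486 0.189  0.0675] 0.67
y pivot [0.469  0.3495 0.06  ] press [0.4899 0.3564]
b pivot [0.4906 0.2967 0.06  ] press [0.5115 0.3036]
w pivot [0.5078 0.2414 0.06  ] press [0.5287 0.2483]
g pivot [0.5263 0.1835 0.06  ] press [0.5472 0.1904]
```

{"op": "arm_command", "data": {"xyz": [[0.0103,-0.0102,0.0087],[0.0103,-0.0102,0.0087],[0.0103,-0.0103,0.0086],[0,0,0.01],[0,0,0.01],[0,0,0.01],[0,0,0.01],[0,0,0.006],[0,0,0.004],[0,0,0.002]], "yaw": [0,0,0,0,0,0,0,0,0,0]}}

```text
t: 6.05
tool_pos: [0.5109, 0.2991, 0.0636]
ee_rot: [-0.0, 0.987, 0.159, 0.0]
ft_force: [0.7, -0.9, 1.7]
finger_gap: -0.0001
```

```bash
python3 d.py .511 .3005 .06
```

```text
6.05 [0.5109 0.2991 0.0636] shift [ 0.0005 -0.0013  0.0036] ft [ 0.7 -0.9  1.7] ang 18.35
```

Contact is made. I'll finish the stroke in small steps, then hold.

{"op": "arm_command", "data": {"xyz": [[0,0,0.001],[0,0,0.001],[0,0,0.001],[0,0,0.0005],[0,0,0.0005],[0,0,0],[0,0,0],[0,0,0],[0,0,0],[0,0,0]], "yaw": [0,0,0,0,0,0,0,0,0,0]}}

```text
t: 7.3
tool_pos: [0.5106, 0.2991, 0.06]
ee_rot: [-0.0, 0.987, 0.159, 0.0]
ft_force: [-0.9, -0.3, 6.0]
finger_gap: -0.0003
```

{"op": "arm_command", "data": {"xyz": [[0,0,0.001],[0,0,0],[0,0,-0.01],[0,0,-0.016],[0,0,-0.015],[0.0003,-0.0149,0],[0.0003,-0.0149,0],[0.0003,-0.0149,0],[0.0002,-0.0148,0],[0,0,0]], "yaw": [0,0,0,0,0,0,0,0,0,0]}}

```text
t: 8.55
tool_pos: [0.4919, 0.3571, 0.0989]
ee_rot: [0.0, 0.987, 0.16, -0.0]
ft_force: [0.4, -0.2, 0.1]
finger_gap: 0.0001
```

```bash
python3 d.py .493 .356 .1
python3 - <<'E'
from h import *
for n in ("wrist","side"):
    c=bot.camera(n); im=c["color"][:,:,::-1]
    if n=="side": im=cv2.resize(im[190:330,200:350],None,fx=4,fy=4,interpolation=cv2.INTER_CUBIC)
    cv2.imwrite(f"pics/{n}2.png",im)
E
```

```text
8.55 [0.4919 0.3571 0.0989] shift [ 0.0007  0.0013 -0.0011] ft [ 0.4 -0.2  0.1] ang 18.45
```

View pics/wrist2.png

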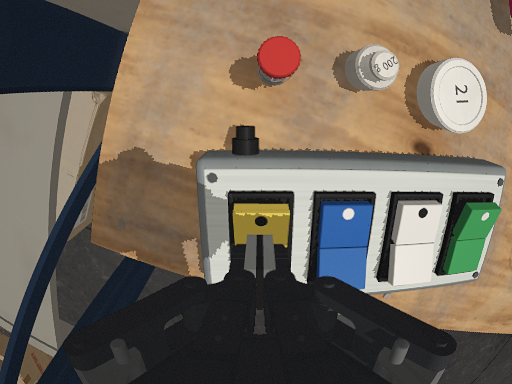

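View pics/side2.png

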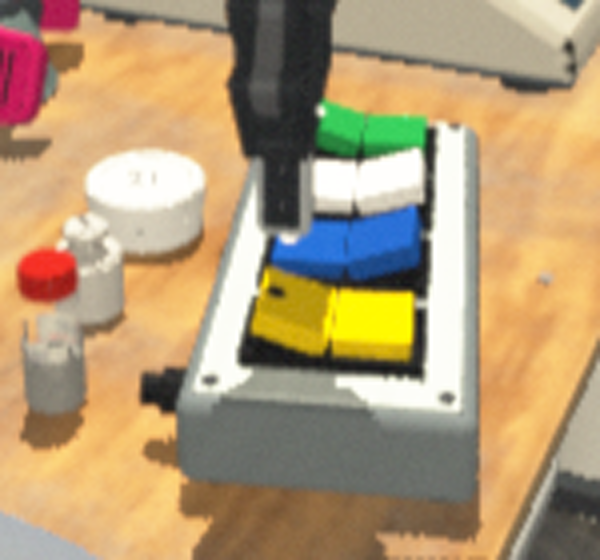

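The side crop shows the blue far half level, like the white one, with its near half raised, so blue is on. The fingertips are centred over yellow, so I'll press it.

{"op": "arm_command", "data": {"xyz": [[0,0,0.01],[0,0,0.01],[0,0,0.007],[0,0,0.003],[0,0,0.002],[0,0,0.002],[0,0,0.002],[0,0,0.001],[0,0,0.001],[0,0,0.001]], "yaw": [0,0,0,0,0,0,0,0,0,0]}}

```text
t: 9.9
tool_pos: [0.4929, 0.3561, 0.0605]
ee_rot: [-0.0, 0.987, 0.159, 0.0]
ft_force: [0.8, 0.6, 1.5]
finger_gap: -0.0
```

{"op": "arm_command", "data": {"xyz": [[0,0,0.001],[0,0,0.001],[0,0,0],[0,0,0],[0,0,0],[0,0,0],[0,0,0],[0,0,0],[0,0,0],[0,0,0]], "yaw": [0,0,0,0,0,0,0,0,0,0]}}

```text
t: 11.15
tool_pos: [0.493, 0.3561, 0.0599]
ee_rot: [-0.0, 0.987, 0.159, 0.0]
ft_force: [-3.1, -3.1, 13.1]
finger_gap: -0.0002
```

Yellow is at its stop with 13 N. Next I lift and cross to green, with the white switch well below the fingertips.

{"op": "arm_command", "data": {"xyz": [[0,0,-0.01],[0,0,-0.016],[0,0,-0.017],[0.0002,0.0295,0],[0.0002,0.0295,0],[0.0002,0.0295,0],[0.0002,0.0295,0],[0,0.0295,0],[0,0.0288,0],[0,0,0]], "yaw": [0,0,0,0,0,0,0,0,0,0]}}

```text
t: 12.4
tool_pos: [0.55, 0.1872, 0.1024]
ee_rot: [0.0, 0.987, 0.158, 0.001]
ft_force: [0.2, 0.8, 0.6]
finger_gap: 0.0001
```

```bash
python3 d.py .549 .189 .0595
python3 - <<'E'
from h import *
for n in ("wrist","side"):
    c=bot.camera(n); im=c["color"][:,:,::-1]
    if n=="side": im=cv2.resize(im[190:330,200:350],None,fx=4,fy=4,interpolation=cv2.INTER_CUBIC)
    cv2.imwrite(f"pics/{n}3.png",im)
E
```

```text
12.4 [0.55   0.1872 0.1024] shift [-0.0004 -0.0021  0.0429] ft [0.2 0.8 0.6] ang 18.2
```

View pics/wrist3.png

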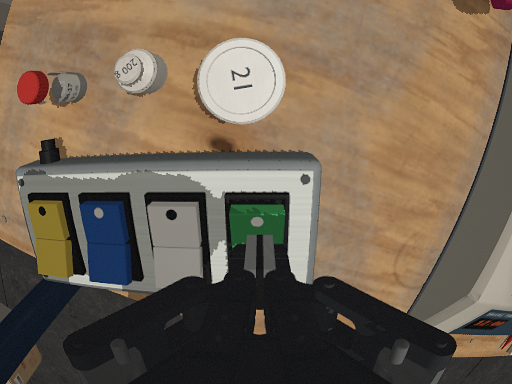

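View pics/side3.png

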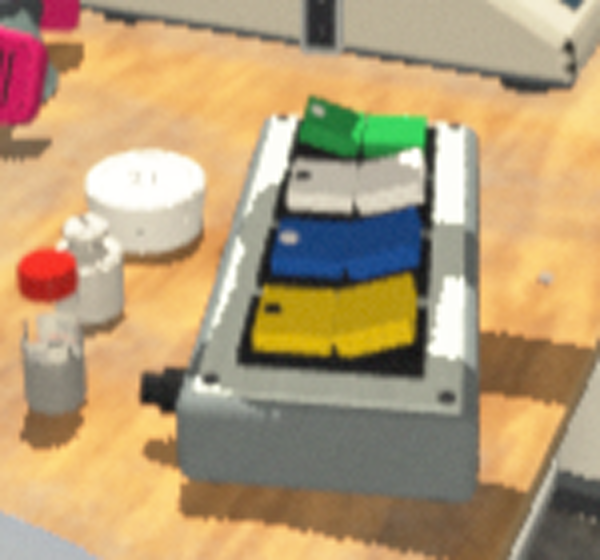

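The side crop shows yellow, blue and white with the far half level. Green is still off, and the wrist view has the fingertips centred on it at (260,240). I'll press green.

{"op": "arm_command", "data": {"xyz": [[0,0,0.011],[0,0,0.011],[0,0,0.008],[0,0,0.003],[0,0,0.002],[0,0,0.002],[0,0,0.002],[0,0,0.002],[0,0,0.001],[0,0,0.001]], "yaw": [0,0,0,0,0,0,0,0,0,0]}}

```text
t: 13.75
tool_pos: [0.5495, 0.1888, 0.0598]
ee_rot: [-0.0, 0.987, 0.159, 0.0]
ft_force: [-7.3, -1.2, 17.4]
finger_gap: -0.0
```

{"op": "arm_command", "data": {"xyz": [[0,0,0.0005],[0,0,0.0005],[0,0,0],[0,0,0],[0,0,0],[0,0,0],[0,0,0],[0,0,0],[0,0,0],[0,0,0]], "yaw": [0,0,0,0,0,0,0,0,0,0]}}

```text
t: 15.0
tool_pos: [0.5495, 0.1888, 0.0598]
ee_rot: [0.0, 0.987, 0.159, 0.001]
ft_force: [-10.8, -1.9, 20.2]
finger_gap: 0.0004
```

Green is at its stop with 20 N. Next I lift straight up and back toward the robot.

{"op": "arm_command", "data": {"xyz": [[0,0,-0.006],[0,0,-0.014],[0,0,-0.02],[0,0,-0.02],[0,0,-0.02],[-0.025,0,-0.02],[-0.025,0,-0.02],[-0.025,0,-0.01],[-0.025,0,0],[0,0,0]], "yaw": [0,0,0,0,0,0,0,0,0,0]}}

```text
t: 16.25
tool_pos: [0.4535, 0.1571, 0.1885]
ee_rot: [-0.0, 0.987, 0.159, 0.001]
ft_force: [0.8, -1.0, -0.1]
finger_gap: -0.0001
```

```bash
python3 d.py .549 .189 .0595
python3 - <<'E'
from h import *
for n in ("wrist","side"):
    c=bot.camera(n); im=c["color"][:,:,::-1]
    if n=="side": im=cv2.resize(im[190:330,200:350],None,fx=4,fy=4,interpolation=cv2.INTER_CUBIC)
    cv2.imwrite(f"pics/{n}4.png",im)
E
```

```text
16.25 [0.4535 0.1571 0.1885] shift [ 0.1005 -0.0002  0.1292] ft [ 0.8 -1.  -0.1] ang 18.35
```

View pics/wrist4.png

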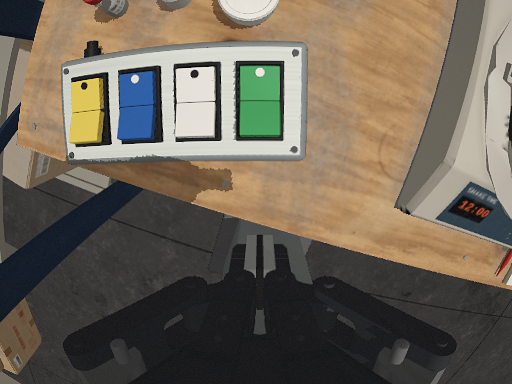

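View pics/side4.png

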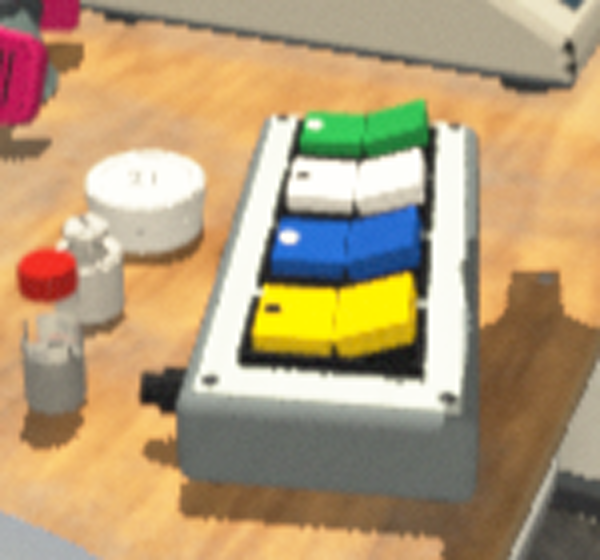

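All four far halves lie level, and the vial, weight and tin have not moved. The hand is clear, so I'm handing in.

```bash
python3 -c "
from plant import bot
print(bot.hand_in())"
```

```text
the job is handed in; nothing more can be done
None
```

I switched on blue, then yellow, then green with the closed fingertips. Each was pushed down to about 60 mm above the table, where the force rose clearly above the friction: about 6 N (blue), 13 N (yellow) and 20 N (green). I pushed blue a further 1 mm after that reading, with no force reading of its own.

The last side and wrist pictures show the dotted halves of all four switches level. White is still on, and the vial, weight and tin are where they were. The hand was drawn back to about 0.19 m above the table and was touching nothing, with wrist force near zero. I handed in at about 16.4 s.

No check failed. The press positions from the different cameras agreed to within a few mm, up to about 8 mm for some network readings. I therefore used the fitted box outline together with the top and wrist views, and the fingertips were centred over yellow and green in the pictures.

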